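Stand the black backdrop plate in its slotted holder

TASK

The next specimen is to be photographed against black: take the black backdrop plate (not the white one) out of the sloping wooden stand it leans in and put it into the slot of the aluminium holder. Enter its lower edge between the sloping lips with the plate still clearly tilted, about as it leaned in the stand, then straighten it upright and let it go right down to the bottom of the slot, roughly midway along, and let go. Leave the white plate in its stand.

Things in the scene. Friction and masses are not known exactly. Their poses are not given: they have to be found in the camera images.
- black_plate: Black rigid plate, 80 mm wide (y), 90 mm tall (z), 9 mm thick (x), 90 g, both faces alike. Origin: middle of its lower edge; z runs up the plate. It starts leaning 20 degrees, top towards its own +x, in a fixed wooden stand, origin 18 mm above the worktop; the stand's back panel reaches 42 mm and its front lip 12 mm up the plate; above that both faces are free. It lifts out along its z.
- white_plate: A plate of the same size and build, but white, leaning alike in a second wooden stand. Which of the two stands holds which plate varies.
- slot_holder: Fixed aluminium holder, 116 mm long (y), 72 mm deep (x), 52 mm high. Origin: centre of its underside; z up. One slot at x = 0 runs along y, 110 mm long, ends open. Slot floor at z = 6 mm; 13 mm wide between upright walls up to z = 36 mm; above, sloping lips widen it to 33 mm at z = 52 mm. A plate tilted 20 degrees enters the narrow part by some 10 mm; straightened it slides to the floor.
- microscope: Fixed stereo microscope, an obstacle. Origin: on the worktop under it. From there its black eyepieces reach 215 mm towards -x at heights of 320 to 480 mm, 70 mm to either side; its head and knobs reach 145 mm to either side; its column stands 450 mm high; its flat foot, 23 mm high, reaches 172 mm to -x and 185 mm to either side.

How it is judged (in metres and radians):
On the way:
1. the black plate's lower edge is between the lips of the slot while the plate is tilted (z of black_plate in the frame of slot_holder below 0.05 m and x of black_plate in the frame of slot_holder between -0.018 and 0.018 m and y of black_plate in the frame of slot_holder between -0.03 and 0.03 m and angle between black_plate's own z axis and vertical between 0.17 and 0.8 rad), for 0.1 s.
At the end, for the whole second after the job is handed in: The black plate stands in the slot at rest, its lower edge on the slot's floor (within 6 mm), upright within 10 degrees, in line with the slot within 10 degrees, its middle within 22 mm of the slot's middle; the white plate is still in its stand (moved less than 20 mm) (z of black_plate in the frame of slot_holder below 0.012 m and horizontal distance between black_plate and slot_holder below 0.022 m and angle between black_plate's own z axis and vertical below 0.175 rad and angle between the y axis of black_plate and the y axis of slot_holder, either way round below 0.175 rad and linear speed of black_plate below 0.02 m/s and distance of white_plate from where it was at the start of the episode below 0.02 m); the robot touches nothing.
It fails at once if the white plate is taken out of its stand or pushed (moved 20 mm or more) (distance of white_plate from where it was at the start of the episode above 0.02 m).
It also fails if it takes over 54 s, if anything falls off the work surface, if the arm or the gripper's body presses on something with over 40 N, if the wrist force passes 120 N, or if a joint passes its speed limit or range.

ROBOT

A 7-joint arm with a two-finger parallel gripper is mounted at the origin on a cart in front of the work surface, level with it; the furniture and walls round the work are solid. World frame = base frame: x ahead of the robot, y to its left, z up, the work surface at z = 0. Lengths are in m, angles in degrees, forces in N, time in s.
With the tool pointing down it reaches from about 0.425 to 1.025 m from the base axis. Payload 9.4 kg.
Tool frame: the origin (TCP) lies midway between the tips of the shut fingers; the grasp point (between the pads) lies 19 mm behind it (arm.grip_depth is the distance from the TCP to the grasp point, in m); z points along the fingers, y is the direction in which the jaws open and shut (so a half turn about z gives the same grasp; the last joint's range is limited). The gripper opens to 93 mm and grips with 3 to 60 N. Pads are 15 mm wide; open, the fingers measure 128 mm over their backs; the gripper's body (75 mm by 188 mm) begins 65 mm behind the grasp point.
Start: joints at [64.36, 34.337, -0.143, 91.639, 0.103, 54.024, -4.572], TCP at [0.263, -0.676, 0.219] pointing down, gripper open.
Joint ranges: [-147.43, 147.43], [-19.82, 112.94], [-74.19, 73.91], [6.32, 146.72], [-59.91, 239.91], [6.04, 106.73], [-150.56, 150.56]. Speed limits (degrees/s): [127.2, 127.2, 172.46, 172.46, 180, 180, 180].

INTERFACE

Orientations are given as a 3x3 rotation matrix whose columns are the frame's x, y, z axes.
In Python, from station import sensors, vision, ticket, arm gives the robot as it stands.
- The arm moves only by the shell command python3 -m jog 'ROWS' [FORCE]. ROWS is JSON, a list of rows, each a list of 7 numbers: the turn, a rotation vector about the tool's x, y, z in rad, then the shift along the tool's x, y, z in m, then the closure, from 0 (fully open) to 1 (shut). A call has exactly 10 rows; each row shifts and turns the commanded pose from where the row before left it, along the tool's axes as they then stand; what a row does not reach is not made up. A row lasts 1/10 s, in which the tool goes at most 50 mm and 8.59 degrees, less where a joint would pass 70% of its speed; a pose out of reach is approached as far as the arm can. A call with a gripper value outside its range is refused whole. The fingers move at their own pace and stop on an object; FORCE is the grip in N (left out, the last holds). Time passes only in rows, so rows that do not move let the fingers close, or fill a call up. It gives the time, the measured TCP pose, the force and the opening at its end, in the units of the state.
- sensors.observe(): the state, without advancing time (a new reading comes with each control period).
- vision.grab_frame(name): name is "side" or "top"; returns (picture, depth): 400x640x3 uint8, blue, green, red; 400x640 float32, m along the optical axis (not along the pixel's ray), 0 where there is no reading.
- vision.camera_params(name): a dict with "camera_matrix" (3x3 intrinsics, pixels), "extrinsics" (4x4, takes a point from camera to world coordinates). Camera axes: x right, y up, looking along -z (the intrinsics and any distortion apply to the point x, -y, -z); pixel columns grow to the right and rows downward; lengths in m; the calibration is good to about 2 mm. A picture is of the moment at which its call begins. camera_params takes no time and is no camera call.
- ticket.sign_off(): hands the job in, once; it reports no verdict.
Trained networks look in the newest picture that a camera, given by its name, has taken for a name from the list of things; names that differ only in an ending like _2 or _b are one class to them, and where a whole thing is asked for, a point or a joint stands for the part that bears it (a point fixed in the world has none). Each returns a list of dicts, best first, with "p" (0 to 1); they miss things now and then, are a little off and sometimes report something else, mostly with a low value. They report only what shows in the picture. A call takes as long as a camera call.
- vision.boxes_of(camera, query): "extent" ([left, top, right, bottom] in pixels, round what is visible of it).
The state is a dict: "time_s": time; "q": joint angles; "joint_velocities": joint speeds; "joint_torque": joint torques, N m; "position": TCP position; "tool_rot": TCP orientation; "wrist_force": force on the tool from outside, world axes, zero at the start; "ft_torque": the same for the moment, N m; "gripper_width": finger opening in m.
Only numpy, scipy, OpenCV 4.12 (cv2) and the standard library are available. Lean on these libraries where they do the work, as an engineer would, in place of code of your own. Each camera call takes 0.05 s, during which the arm holds its last target.

## Working session

There is one attempt and no reset: what is moved stays moved. The work goes in short steps, Python scripts to look and compute and a shell command to move; the robot and the scene stay as the last step left them, time stands still between calls to the robot, and variables do not carry over. Pictures are saved under pics/ and viewed, and the job is handed in when it is done.

```bash
ls; mkdir -p pics
python3 - <<'E'
from station import sensors, vision, ticket, arm
import cv2
for n in ("side","top"):
    p,d=vision.grab_frame(n); cv2.imwrite(f"pics/{n}0.png",p)
    c=vision.camera_params(n); print(n,c)
    for q in ("black_plate","white_plate","slot_holder","microscope"):
        print(q,vision.boxes_of(n,q)[:3])
print(sensors.observe(), arm.grip_depth)
E
```

```text
pics
side {'camera_matrix': array([[395.71525451,   0.        , 313.83277992],
       [  0.        , 395.71525451, 197.56702586],
       [  0.        ,   0.        ,   1.        ]]), 'extrinsics': array([[ 0.99545973,  0.05536551, -0.07742475,  0.45582767],
       [-0.09505673,  0.53626008, -0.8386831 , -0.70276132],
       [-0.00491431,  0.842235  ,  0.53908818,  0.50637282],
       [ 0.        ,  0.        ,  0.        ,  1.        ]])}
black_plate [{'extent': [298.2, 143.8, 316.1, 188.9], 'p': 0.79}]
white_plate [{'extent': [280.5, 124.1, 294.2, 160.1], 'p': 0.77}]
slot_holder [{'extent': [273.8, 184.7, 314.2, 235.4], 'p': 0.64}]
microscope []
top {'camera_matrix': array([[430.63166513,   0.        , 327.56232771],
       [  0.        , 430.63166513, 201.92346676],
       [  0.        ,   0.        ,   1.        ]]), 'extrinsics': array([[-0.37759259,  0.76051468, -0.52824357, -0.10578928],
       [-0.92586915, -0.31858347,  0.20315237,  0.27040611],
       [-0.01378931,  0.56579325,  0.82443184,  1.00669954],
       [ 0.        ,  0.        ,  0.        ,  1.        ]])}
black_pl
[... 332 characters left out ...]
'joint_velocities': array([ 0.00408164, -0.03141958,  0.0886524 , -0.05200434, -0.04335794,
        0.0221576 ,  0.04530011]), 'joint_torque': array([-1.02901340e-03, -7.64197326e+01,  1.49459146e+00, -2.52509719e+01,
       -5.24301699e-02,  1.10261465e-02,  1.89796970e-05]), 'position': array([ 0.26269893, -0.67568576,  0.21854806]), 'tool_rot': array([[ 9.32029355e-01,  3.62382772e-01, -8.54479949e-05],
       [ 3.62382779e-01, -9.32029352e-01,  9.44699837e-05],
       [-4.54057447e-05, -1.19013680e-04, -9.99999992e-01]]), 'wrist_force': array([ 0.73901998, -0.40010107, -0.69368883]), 'ft_torque': array([ 0.04662924, -0.01556521, -0.02568986]), 'gripper_width': 0.09336327354935077} 0.0188
```

View pics/side0.png

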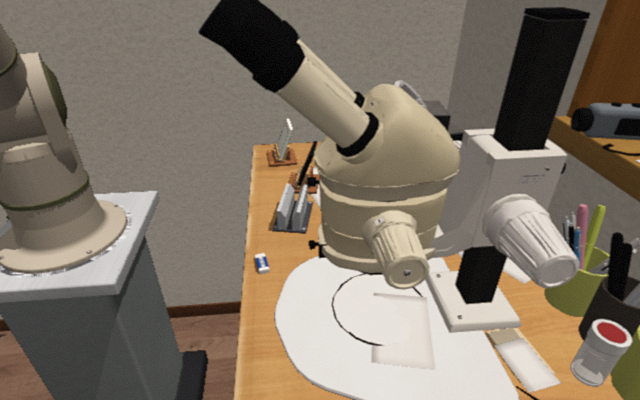

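View pics/top0.png

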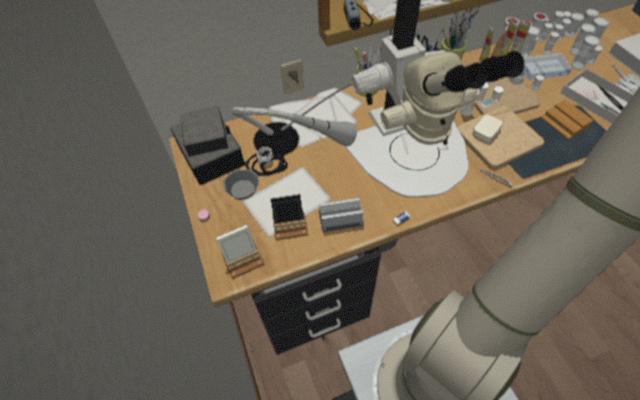

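```bash
cat > h.py <<'E'
from station import sensors, vision, ticket, arm
import cv2, numpy as np
def cloud(n,save=None):
    p,d=vision.grab_frame(n)
    c=vision.camera_params(n);K=c["camera_matrix"];T=c["extrinsics"]
    v,u=np.mgrid[0:400,0:640]
    X=np.stack([(u-K[0,2])*d/K[0,0],-(v-K[1,2])*d/K[1,1],-d],-1)
    W=X@T[:3,:3].T+T[:3,3]; W[d==0]=np.nan
    if save: cv2.imwrite(save,p)
    np.savez(f"{n}.npz",p=p,W=W)
    return p,W
def project(n,P):
    c=vision.camera_params(n);K=c["camera_matrix"];T=c["extrinsics"]
    q=(np.asarray(P)-T[:3,3])@T[:3,:3]; q=q*[1,-1,-1]; q=q@K.T
    return q[...,:2]/q[...,2:]
E
python3 - <<'E'
from h import *
np.set_printoptions(precision=3,suppress=True)
B={"side":{"b":[298,144,316,189],"w":[280,124,294,160],"h":[274,185,314,235]},"top":{"b":[271,195,303,237],"w":[214,227,262,275],"h":[322,199,364,233]}}
for n in B:
    p,W=cloud(n)
    for k,(l,t,r,b) in B[n].items():
        S=W[t:b,l:r].reshape(-1,3); S=S[(S[:,2]>.004)&(S[:,2]<.15)]
        print(n,k,len(S),np.percentile(S,[2,50,98],axis=0).tolist())
    c=cv2.resize(p[120:245,200:400] if n=="side" else p[185:285,200:380],None,fx=4,fy=4,interpolation=cv2.INTER_CUBIC)
    cv2.imwrite(f"pics/{n}_crop.png",c)
    # microscope extent
    for z0,z1 in ((.015,.03),(.03,.12),(.12,.3),(.3,.5)):
        S=W.reshape(-1,3);S=S[(S[:,2]>z0)&(S[:,2]<z1)&(S[:,0]>.2)&(S[:,1]<.25)&(S[:,0]<1.2)&(S[:,1]>-.6)]
        print(n,z0,len(S),np.percentile(S,[1,50,99],axis=0).tolist() if len(S) else 0)
E
```

```text
side b 445 [[0.49433576960047093, 0.048414572999474687, 0.005702408840917856], [0.514931150682765, 0.11628129636747053, 0.046902233190022014], [0.541217726623177, 0.2115125149243337, 0.10404553984070779]]
side w 450 [[0.4547214908549015, 0.2543905570492584, 0.008265637415401591], [0.47139980367072615, 0.2742490179177386, 0.050900325278575964], [0.4968388782340076, 0.42193839549192164, 0.10297569008676315]]
side h 1429 [[0.437981243014007, -0.04827178144713141, 0.005199597590183465], [0.47701909824068567, -0.009713487865518067, 0.026529193803378148], [0.521214971723661, 0.11292299799311983, 0.0541779363504542]]
side 0.015 24904 [[0.44255005634498057, -0.4408186891655122, 0.017695025272175993], [0.5869704058403828, -0.34461783264031537, 0.023860587888776624], [0.8917520850336526, -0.04412630334475098, 0.028976526560312233]]
side 0.03 14496 [[0.4560148218188426, -0.44394192336079574, 0.03093918972793288], [0.8700924388756114, -0.30982340772743877, 0.07090067911954984], [0.9698086309385362, 0.2280966627144012, 0.11844975922355638]]
side 0.12 39739 [[0.5015330203763757, -0.420832919175957
[... 1097 characters left out ...]
022502234575821456], [0.9715278363334328, 0.22173846006211145, 0.029550529242177843]]
top 0.03 8216 [[0.4487937963383457, -0.589925361691213, 0.03038792962323377], [0.8412132253057651, 0.006808197515858899, 0.06699618112113204], [0.9744023514230636, 0.2446926562424852, 0.11882374983692992]]
top 0.12 18864 [[0.501265889926292, -0.5899661925838923, 0.12247300047445586], [0.929706087302601, -0.1617295177350403, 0.22954949148427323], [1.0003212022087797, 0.2441459488327278, 0.29905096164636114]]
top 0.3 9549 [[0.3986672752910082, -0.3414323074494892, 0.30048358858699464], [0.7398115337776526, -0.2192430431425315, 0.3561753095970064], [0.974136577376049, 0.24457697619953075, 0.46990638070623514]]
```

View pics/side_crop.png

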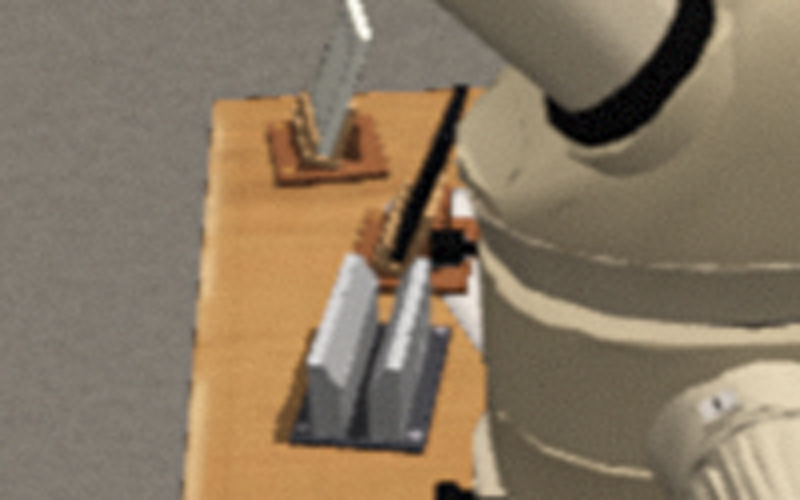

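View pics/top_crop.png

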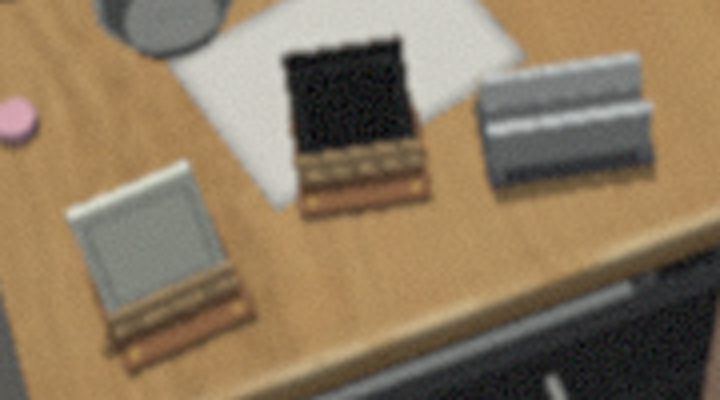

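Run:
```python
from h import *
np.set_printoptions(precision=4,suppress=True)
print([a for a in dir(arm) if a[0]!='_'])
D=np.load("top.npz");p,W=D["p"],D["W"]
hsv=cv2.cvtColor(p,cv2.COLOR_BGR2HSV)
def plane(S):
    for i in range(5):
        c=S.mean(0);u,s,vt=np.linalg.svd(S-c,full_matrices=False);n=vt[2];r=(S-c)@n
        S=S[abs(r)<max(2*r.std(),.001)]
    return c,n*np.sign(n[2]),r.std(),S
for k,(l,t,r,b) in {"b":(271,195,303,222),"w":(214,227,254,262)}.items():
    S=W[t:b,l:r]; 
    m=(S[...,2]>.062)&(S[...,2]<.11)&(S[...,0]>.3)
    S=S[m]; c,n,sd,S2=plane(S)
    print(k,len(S),len(S2),c,n,sd,"tilt",np.degrees(np.arccos(abs(n[2]))),"yaw n",np.degrees(np.arctan2(n[1],n[0])))
    y=np.array([-np.sin(0),1,0]); h=n[:2]/np.linalg.norm(n[:2]); 
    # face normal facing camera points -x,+z
    xd=-h; yd=np.array([-xd[1],xd[0]]); print("xdir",xd,"ext y",np.percentile(S2[:,:2]@yd,[1,99]),"ext x",np.percentile(S2[:,:2]@xd,[1,99]),'z',np.percentile(S2[:,2],[1,99]))
S=W[199:233,320:366];m=(S[...,2]>.047)&(S[...,2]<.058);S=S[m]
print("holder top",len(S));
rect=cv2.minAreaRect(S[:,:2].astype(np.float32)*1000);print(rect)
for n in("side",):
    D=np.load("side.npz");S=D["W"][180:236,270:316];S=S[(S[...,2]>.045)&(S[...,2]<.058)&(S[...,1]<.085)]
    print(cv2.minAreaRect(S[:,:2].astype(np.float32)*1000))
np.save("hold.npy",S)
```

```text
['PlanningError', 'grip_depth']
b 467 417 [0.5232 0.1445 0.0842] [-0.9046  0.2013  0.3757] 0.0015725565412560765 tilt 67.93016557171849 yaw n 167.457361885126
xdir [ 0.9761 -0.2172] ext y [0.2154 0.2932] ext x [0.4698 0.4892] z [0.0627 0.1047]
w 536 443 [0.4727 0.2972 0.0837] [-0.9238 -0.0872  0.3729] 0.0012310136600403444 tilt 68.10495114689844 yaw n -174.6061845997114
xdir [0.9956 0.094 ] ext y [0.2113 0.2894] ext x [0.4887 0.5084] z [0.0623 0.1046]
holder top 306
((475.7748107910156, 9.618125915527344), (108.5163803100586, 50.950523376464844), 76.96890258789062)
((475.0923767089844, 9.432762145996094), (113.67607116699219, 48.24476623535156), 77.365234375)
```

Run:
```python
from h import *
for n in("top","side"):
    W=np.load(n+".npz")["W"].reshape(-1,3)
    W=W[(W[:,0]>.25)&(W[:,0]<.9)&(W[:,1]>-.75)&(W[:,1]<.4)&(W[:,2]>.06)]
    print(n,"max z per cell rows x .25.. step .05, cols y -.75.. step .1")
    for i in range(13):
        print("%.2f"%(.25+.05*i),end=" ")
        for j in range(12):
            S=W[(W[:,0]//.05==(5+i))&(abs(W[:,1]-(-.7+.1*j))<.05)]
            print("%5.2f"%np.percentile(S[:,2],99) if len(S)>3 else "  -  ",end=" ")
        print()
```

```text
top max z per cell rows x .25.. step .05, cols y -.75.. step .1
0.25   -     -     -     -     -     -     -     -     -     -     -     -   
0.30   -     -     -     -     -     -     -     -     -     -     -     -   
0.35   -     -     -     -    0.45  0.45   -     -     -     -     -     -   
0.40   -     -     -     -    0.48  0.48   -     -     -     -     -     -   
0.45   -     -     -     -    0.45  0.45   -     -     -     -    0.10   -   
0.50   -     -     -     -    0.32  0.39   -     -    0.10  0.10   -     -   
0.55   -     -     -    0.24  0.37  0.36   -     -     -     -     -     -   
0.60   -     -     -     -    0.36  0.36  0.12   -     -     -     -     -   
0.65   -    0.09  0.09   -    0.30  0.30  0.15  0.21  0.23   -     -     -   
0.70   -    0.08   -    0.25  0.43  0.30  0.24   -    0.25  0.25  0.09   -   
0.75   -     -     -    0.24  0.42  0.30  0.23   -     -    0.23  0.14  0.09 
0.80   -     -     -     -     -     -     -     -    0.13  0.16  0.14  0.09 
0.85  0.15  0.22  0.22   -    0.27  0.32  0.18   -     -    0.14  0.14  0.09 
side max z per cell ro
[... 353 characters left out ...]
 
0.45   -     -     -     -    0.45  0.45   -     -     -     -    0.10   -   
0.50   -     -     -     -    0.39  0.40   -     -    0.11  0.10   -     -   
0.55   -     -     -    0.25  0.37  0.37   -     -     -     -     -     -   
0.60   -     -     -    0.24  0.36   -     -     -     -     -     -     -   
0.65   -     -     -     -    0.30  0.30   -     -     -     -     -     -   
0.70   -     -     -    0.25  0.45  0.30  0.24   -    0.25  0.25   -     -   
0.75   -     -     -    0.25  0.45   -     -     -     -    0.23   -     -   
0.80   -     -     -    0.09  0.27   -     -     -     -    0.19  0.14   -   
0.85   -     -     -    0.10  0.27  0.32   -     -     -    0.14  0.14   -
```

Run:
```python
from h import *
for n in("top","side"):
    W=np.load(n+".npz")["W"].reshape(-1,3)
    W=W[(W[:,0]>.57)&(W[:,0]<.9)&(W[:,1]>-.1)&(W[:,1]<.4)&(W[:,2]>.1)&(W[:,2]<.6)]
    print(n)
    for j in range(13):
        S=W[abs(W[:,1]-(-.1+.04*j))<.02]
        if len(S)>5:
            print("y%.2f"%(-.1+.04*j),"xmin %.3f"%np.percentile(S[:,0],3),"z at it",S[S[:,0]<np.percentile(S[:,0],10)][:,2].mean().round(3),"zmax",S[:,2].max().round(3),len(S))
```

```text
top
y-0.10 xmin 0.647 z at it 0.105 zmax 0.141 133
y-0.06 xmin 0.650 z at it 0.111 zmax 0.156 288
y-0.02 xmin 0.665 z at it 0.134 zmax 0.181 217
y0.02 xmin 0.676 z at it 0.168 zmax 0.205 178
y0.06 xmin 0.684 z at it 0.196 zmax 0.224 134
y0.10 xmin 0.695 z at it 0.221 zmax 0.24 115
y0.14 xmin 0.705 z at it 0.236 zmax 0.248 190
y0.18 xmin 0.719 z at it 0.239 zmax 0.248 171
y0.22 xmin 0.765 z at it 0.12 zmax 0.141 228
y0.26 xmin 0.766 z at it 0.118 zmax 0.143 599
y0.30 xmin 0.770 z at it 0.121 zmax 0.143 598
y0.34 xmin 0.773 z at it 0.119 zmax 0.144 312
side
y0.14 xmin 0.715 z at it 0.244 zmax 0.249 31
y0.18 xmin 0.732 z at it 0.242 zmax 0.248 224
y0.22 xmin 0.848 z at it 0.138 zmax 0.14 171
y0.26 xmin 0.847 z at it 0.139 zmax 0.14 103
y0.30 xmin 0.852 z at it 0.139 zmax 0.141 88
y0.34 xmin 0.856 z at it 0.139 zmax 0.142 23
```

```bash
python3 -m jog '[[0,0,0,0,-0.02,-0.036,0],[0,0,0,0,-0.02,-0.036,0],[0,0,0,0,-0.02,-0.036,0],[0,0,0,0,-0.02,-0.036,0],[0,0,0,0,-0.02,-0.036,0],[0,0,0,0,-0.02,-0.036,0],[0,0,0,0,-0.02,-0.036,0],[0,0,0,0,-0.02,-0.036,0],[0,0,0,0,-0.02,-0.036,0],[0,0,0,0,-0.02,-0.036,0]]' 30
python3 - <<'E'
from h import *
print(sensors.observe()['q'])
E
```

```text
time_s: 1.6
position: [0.1897, -0.4882, 0.5803]
tool_rot: [[0.932, 0.362, 0.0], [0.362, -0.932, -0.001], [0.0, 0.001, -1.0]]
wrist_force: [0.0, -1.2, 0.2]
gripper_width: 0.0932
[ 6.25113516e+01  6.94618117e+00  4.54097677e-02  8.38442634e+01
 -4.60552975e-03  8.91775757e+01 -6.19788534e+00]
```

```bash
python3 -m jog '[[0,0,-0.09,0.047,0.001,0,0],[0,0,-0.09,0.047,0.001,0,0],[0,0,-0.09,0.047,0.001,0,0],[0,0,-0.09,0.047,0.001,0,0],[0,0,-0.09,0.047,0.001,0,0],[0,0,-0.09,0.047,0.001,0,0],[0,0,-0.09,0.047,0.001,0,0],[0,0,-0.09,0.047,0.001,0,0],[0,0,-0.09,0.047,0.001,0,0],[0,0,-0.09,0.047,0.001,0,0]]'
```

```text
time_s: 2.6
position: [0.5222, -0.1763, 0.5785]
tool_rot: [[0.292, 0.956, -0.0], [0.956, -0.292, -0.0], [-0.0, 0.0, -1.0]]
wrist_force: [0.5, -0.3, 0.2]
gripper_width: 0.0926
```

```bash
cat >> h.py <<'E'
from scipy.spatial.transform import Rotation as Ro
np.set_printoptions(precision=4,suppress=True)
t20=np.radians(20)
def frame(yaw,tilt):
    xd=np.array([np.cos(yaw),np.sin(yaw),0]);zp=np.cos(tilt)*np.array([0,0,1])+np.sin(tilt)*xd
    xp=np.cos(tilt)*xd-np.sin(tilt)*np.array([0,0,1]);return np.stack([xp,np.cross(zp,xp),zp],1)
def toolR(P): return np.stack([P[:,1],P[:,0],-P[:,2]],1)
yb=np.radians(-12.6)
Pb=frame(yb,t20)
c=np.array([.5232,.1445,.0842]); 
Ob=c+.0045*Pb[:,0]; Ob=Ob-Pb[:,2]*(Ob[2]-.018)/np.cos(t20)
Hc=np.array([.4755,.0095,0]); yh=np.radians(-12.8)
def delta(pos,R):
    s=sensors.observe();R0=s['tool_rot'];p0=s['position']
    print("rotvec",Ro.from_matrix(R0.T@R).as_rotvec(),"shift(cur tool)",R0.T@(pos-p0),"shift(target tool)",R.T@(pos-p0),"target",pos)
E
python3 - <<'E'
from h import *
print("Ob",Ob)
delta(Ob+Pb[:,2]*(.057+.09),toolR(Pb))
delta(Ob+Pb[:,2]*(.057),toolR(Pb))
S=np.load("top.npz")["W"].reshape(-1,3)
# predicted top edge pixels
for s in (0,.09):
  for y in(-.04,.04): print(s,y,project("top",Ob+Pb@[-.0045,y,s]),project("side",Ob+Pb@[-.0045,y,s]))
E
```

```text
Ob [0.5044 0.1487 0.018 ]
rotvec [ 0.3489 -0.0133 -0.0758] shift(cur tool) [ 0.3095 -0.0619  0.4223] shift(target tool) [0.3133 0.1087 0.4099] target [0.5534 0.1377 0.1561]
rotvec [ 0.3489 -0.0133 -0.0758] shift(cur tool) [ 0.3072 -0.0926  0.5069] shift(target tool) [0.3133 0.1087 0.4999] target [0.5234 0.1445 0.0716]
0 -0.04 [303.8556 221.7029] [297.3728 185.8217]
0 0.04 [274.3161 226.1411] [302.34   169.8828]
0.09 -0.04 [300.2913 194.3647] [309.7459 154.6637]
0.09 0.04 [269.3241 198.8496] [314.1081 140.0746]
```

```bash
python3 -m jog '[[0.07,-0.003,-0.015,0.03,0.01,0,0],[0.07,-0.003,-0.015,0.03,0.01,0,0],[0.07,-0.003,-0.015,0.03,0.01,0,0],[0.07,-0.003,-0.015,0.03,0.01,0,0],[0.069,-0.001,-0.016,0.03,0.01,0,0],[0,0,0,0.032,0.012,0,0],[0,0,0,0.032,0.012,0,0],[0,0,0,0.032,0.012,0,0],[0,0,0,0.032,0.012,0,0],[0,0,0,0.032,0.012,0,0]]'
python3 - <<'E'
from h import *
delta(Ob+Pb[:,2]*(.057+.09),toolR(Pb))
print(sensors.observe()['q'])
E
```

```text
time_s: 3.6
position: [0.6798, 0.0663, 0.5337]
tool_rot: [[0.238, 0.936, -0.26], [0.971, -0.229, 0.067], [0.003, -0.268, -0.963]]
wrist_force: [0.5, -0.2, 0.0]
gripper_width: 0.093
rotvec [ 0.0774 -0.0095 -0.0188] shift(cur tool) [ 0.038  -0.0333  0.4014] shift(target tool) [ 0.0421 -0.0014  0.4023] target [0.5534 0.1377 0.1561]
[ -7.3225  30.186   -0.3005  57.4928  -5.8869 106.7106 -22.3487]
```

```bash
python3 -m jog '[[0,0,0,0.004,-0.003,0.03,0],[0,0,0,0.004,-0.003,0.03,0],[0,0,0,0.004,-0.003,0.03,0],[0,0,0,0.004,-0.003,0.03,0],[0,0,0,0.004,-0.003,0.03,0],[0.015,-0.002,-0.004,0.004,-0.003,0.03,0],[0.015,-0.002,-0.004,0.004,-0.002,0.03,0],[0.015,-0.002,-0.004,0.004,-0.002,0.03,0],[0.015,-0.002,-0.004,0.004,-0.001,0.03,0],[0.017,-0.002,-0.003,0.004,0,0.03,0]]'
python3 - <<'E'
from h import *
delta(Ob+Pb[:,2]*(.057+.09),toolR(Pb))
print(sensors.observe()['q'])
E
```

```text
time_s: 4.6
position: [0.5843, 0.1298, 0.2519]
tool_rot: [[0.218, 0.917, -0.334], [0.976, -0.205, 0.074], [-0.0, -0.342, -0.94]]
wrist_force: [0.0, -0.0, -0.1]
gripper_width: 0.0934
rotvec [0.     0.0003 0.0001] shift(cur tool) [0.0011 0.0028 0.1009] shift(target tool) [0.001  0.0028 0.1009] target [0.5534 0.1377 0.1561]
[-10.7839  32.3112  -3.7408  93.5604  -7.2173  72.2724 -23.5549]
```

```bash
python3 -m jog '[[0,0,0,0.001,0.001,0.015,0],[0,0,0,0,0.001,0.015,0],[0,0,0,0,0.001,0.015,0],[0,0,0,0,0,0.015,0],[0,0,0,0,0,0.015,0],[0,0,0,0,0,0.015,0],[0,0,0,0,0,0.015,0],[0,0,0,0,0,0.015,0],[0,0,0,0,0,0.01,0],[0,0,0,0,0,0,0]]'
python3 - <<'E'
from h import *
delta(Ob+Pb[:,2]*(.057),toolR(Pb))
for n in("top","side"):
    p,W=cloud(n)
    l,t=(180,100) if n=="top" else (220,60)
    for s in (0,.09):
        for y in(-.04,.04):
            u=project(n,Ob+Pb@[-.0045,y,s]);cv2.circle(p,tuple(np.int32(u)),1,(0,255,0),-1)
    cv2.imwrite(f"pics/{n}1.png",cv2.resize(p[t:t+150,l:l+200],None,fx=4,fy=4,interpolation=cv2.INTER_CUBIC))
E
```

```text
time_s: 5.6
position: [0.5435, 0.1395, 0.1286]
tool_rot: [[0.218, 0.917, -0.336], [0.976, -0.205, 0.074], [-0.001, -0.344, -0.939]]
wrist_force: [-0.9, -0.5, -0.2]
gripper_width: 0.0933
rotvec [-0.0017  0.0013  0.    ] shift(cur tool) [0.0005 0.0002 0.0607] shift(target tool) [0.0004 0.0001 0.0607] target [0.5234 0.1445 0.0716]
```

View pics/top1.png

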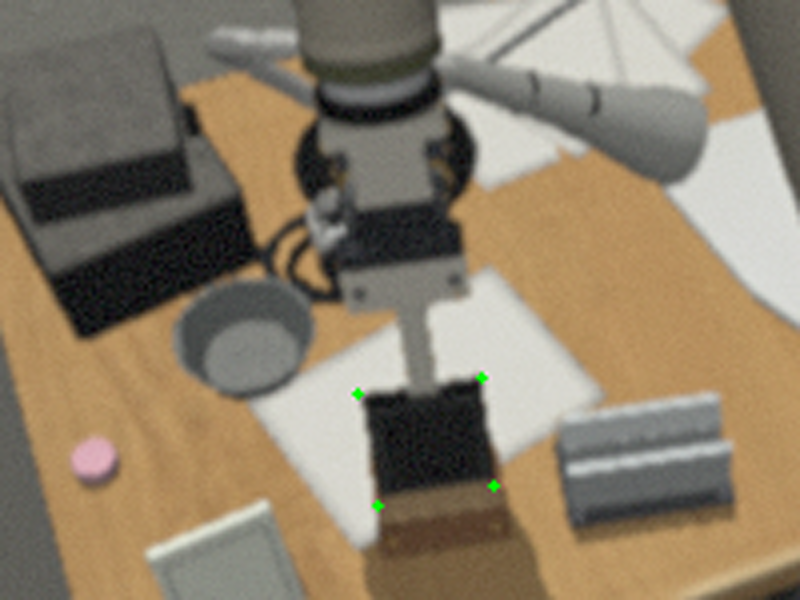

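View pics/side1.png

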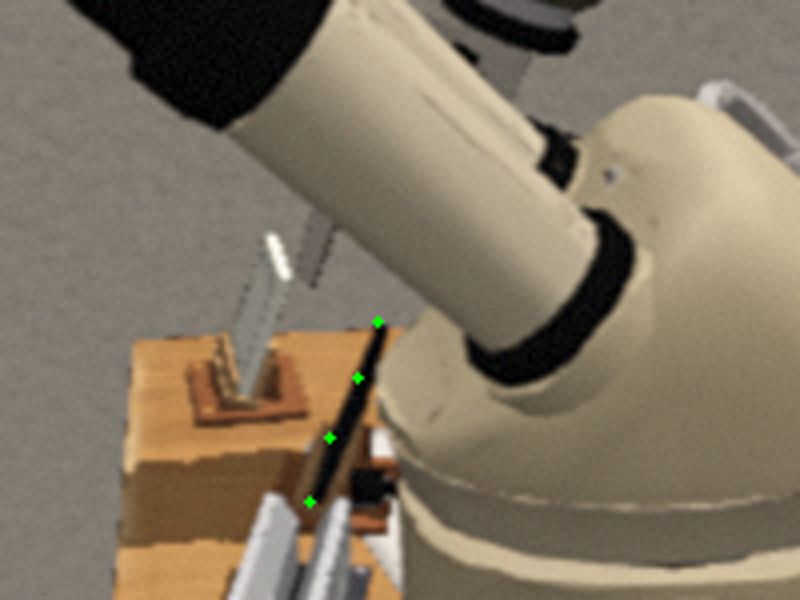

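The crops show the far finger above the middle of the black plate's top edge (top crop about (420,390)). The plate corners agree with my model to about 1 px, and the lamp arm is clear of the gripper. Descending.

```bash
python3 -m jog '[[0,0,0,0,0,0.01,0],[0,0,0,0,0,0.01,0],[0,0,0,0,0,0.01,0],[0,0,0,0,0,0.01,0],[0,0,0,0,0,0.01,0],[0,0,0,0,0,0.01,0],[0,0,0,0,0,0,0],[0,0,0,0,0,0,0.5],[0,0,0,0,0,0,0.8],[0,0,0,0,0,0,1]]' 30; python3 -m jog '[[0,0,0,0,0,0,1],[0,0,0,0,0,0,1],[0,0,0,0,0,0,1],[0,0,0,0,0,0,1],[0,0,0,0,0,0,1],[0,0,0,0,0,0,1],[0,0,0,0,0,0,1],[0,0,0,0,0,0,1],[0,0,0,0,0,0,1],[0,0,0,0,0,0,1]]' 30
```

```text
time_s: 6.7
position: [0.5247, 0.144, 0.0735]
tool_rot: [[0.218, 0.917, -0.333], [0.976, -0.205, 0.074], [-0.0, -0.341, -0.94]]
wrist_force: [0.3, 0.2, -0.0]
gripper_width: 0.0732
time_s: 7.7
position: [0.5234, 0.1442, 0.0733]
tool_rot: [[0.217, 0.917, -0.335], [0.976, -0.204, 0.074], [-0.001, -0.343, -0.939]]
wrist_force: [-3.7, 0.6, 3.9]
gripper_width: 0.0088
```

```bash
python3 -m jog '[[0,0,0,0,0,-0.004,1],[0,0,0,0,0,-0.006,1],[0,0,0,0,0,-0.008,1],[0,0,0,0,0,-0.01,1],[0,0,0,0,0,-0.01,1],[0,0,0,0,0,-0.01,1],[0,0,0,0,0,-0.01,1],[0,0,0,0,0,-0.01,1],[0,0,0,0,0,-0.01,1],[0,0,0,0,0,-0.01,1]]' 30
python3 - <<'E'
from h import *
# plate fit in hand
for n in("top","side"):
    p,W=cloud(n)
    l,t=(180,100) if n=="top" else (220,60)
    cv2.imwrite(f"pics/{n}2.png",cv2.resize(p[t:t+150,l:l+200],None,fx=4,fy=4,interpolation=cv2.INTER_CUBIC))
E
```

```text
time_s: 8.7
position: [0.5543, 0.1373, 0.1567]
tool_rot: [[0.218, 0.917, -0.333], [0.976, -0.205, 0.074], [-0.0, -0.341, -0.94]]
wrist_force: [-0.8, 0.9, -1.2]
gripper_width: 0.0088
```

View pics/top2.png

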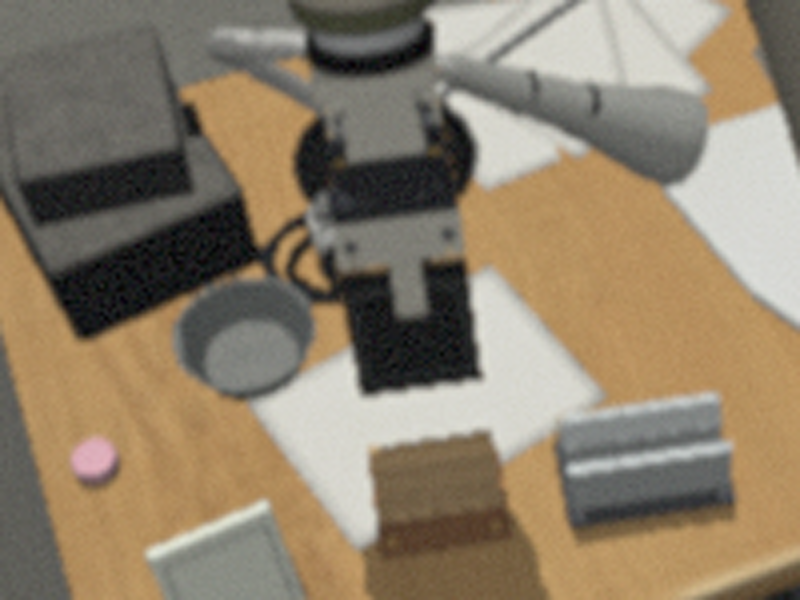

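```bash
cat >> h.py <<'E'
SG=.0588
def edge(y=0,x=0):
    s=sensors.observe();R=s['tool_rot'];return s['position']+R@[y,x,SG]
E
python3 - <<'E'
from h import *
for y in(-.04,.04):
    u=project("top",edge(y,-.0045));print(u,(u-[180,100])*4+1.5)
# plate y centre from depth: pixels on face
W=np.load("top.npz")["W"];p=np.load("top.npz")["p"]
s=sensors.observe();R=s['tool_rot'];L=(W-s['position'])@R
m=(abs(L[...,1]+.0045)<.008)&(abs(L[...,0])<.06)&(L[...,2]>.0)&(L[...,2]<.09)
print(np.percentile(L[m],[1,50,99],axis=0))
# holder refit
S=W[199:233,320:366];mm=(S[...,2]>.047)&(S[...,2]<.058);print(cv2.minAreaRect(S[mm][:,:2].astype(np.float32)*1000))
delta(Hc+np.array([0,0,.085])+frame(yh,t20)[:,2]*SG,toolR(frame(yh,t20)))
delta(Hc+np.array([0,0,.042])+frame(yh,t20)[:,2]*SG,toolR(frame(yh,t20)))
E
```

```text
[300.2311 194.2029] [482.4242 378.3117]
[269.2951 198.6614] [358.6805 396.1456]
[[-0.0395 -0.0089  0.0009]
 [ 0.0001 -0.0051  0.029 ]
 [ 0.0388 -0.0016  0.058 ]]
((476.04412841796875, 9.753890991210938), (108.39390563964844, 51.1571159362793), 77.44308471679688)
rotvec [0.0026 0.0005 0.0031] shift(cur tool) [-0.1423 -0.022   0.0258] shift(target tool) [-0.1424 -0.0215  0.0258] target [0.4951 0.005  0.1403]
rotvec [0.0026 0.0005 0.0031] shift(cur tool) [-0.1423 -0.0074  0.0663] shift(target tool) [-0.1424 -0.0068  0.0662] target [0.4951 0.005  0.0973]
```

Run:
```python
from h import *
H=frame(yh,0)
for n in("top","side"):
    W=np.load(n+".npz")["W"].reshape(-1,3);L=(W-Hc)@H
    m=(abs(L[:,1])<.05)&(abs(L[:,0])<.045)
    print(n)
    for a in np.arange(-42,44,3):
        z=L[m&(abs(L[:,0]*1e3-a)<1.5)][:,2]
        if len(z):print(a,len(z),(np.percentile(z,[10,50,90])*1e3).round())
    m=(L[:,2]>.047)&(L[:,2]<.058)&(abs(L[:,0])<.04)&(abs(L[:,1])<.075);print("y",np.percentile(L[m][:,1],[1,99]))
    for k in("neg","pos"):
        q=L[m&((L[:,0]<0) if k=="neg" else (L[:,0]>0))];print(k,np.polyfit(q[:,1],q[:,0],1))
p=np.load("side.npz")["p"]
for a in(-.0165,.0165):
    for y in(-.055,.055):
        u=project("side",Hc+H@[a,y,.052]);cv2.circle(p,tuple(np.int32(np.round(u))),0,(0,255,0),-1)
for a in(-.0065,.0065):
    u=project("side",Hc+H@[a,-.055,.006]);cv2.circle(p,tuple(np.int32(np.round(u))),0,(0,0,255),-1)
cv2.imwrite("pics/h3.png",cv2.resize(p[170:245,255:335],None,fx=8,fy=8,interpolation=cv2.INTER_NEAREST))
```

```text
top
-42 36 [-2.  1.  3.]
-39 34 [-2.  0.  3.]
-36 66 [-1.  2.  8.]
-33 53 [-0.  6.  9.]
-30 30 [  5.   7. 652.]
-27 63 [  4.   8. 651.]
-24 289 [ 8. 32. 52.]
-21 123 [11. 38. 54.]
-18 36 [50. 53. 55.]
-15 14 [ 50.  51. 462.]
-12 6 [634. 635. 636.]
-9 11 [-284.  630.  633.]
-6 9 [-286. -279.  629.]
-3 18 [-286. -280.  627.]
0 12 [-286. -283. -280.]
3 20 [-285. -281.  621.]
6 120 [-280.   29.   39.]
9 123 [16. 33. 43.]
12 91 [-282.   42.   50.]
15 81 [41. 49. 53.]
18 48 [-283.   51.   55.]
21 38 [50. 52. 55.]
24 19 [49. 51. 53.]
27 5 [49. 49. 50.]
y [-0.0533  0.0539]
neg [-0.0038 -0.0208]
pos [-0.0081  0.018 ]
side
-42 27 [0. 1. 3.]
-39 20 [-0.  1.  2.]
-36 7 [6. 7. 8.]
-33 11 [7. 8. 9.]
-30 5 [6. 7. 7.]
-27 3 [7. 7. 9.]
-24 22 [52. 53. 54.]
-21 36 [52. 53. 54.]
-18 38 [52. 53. 54.]
-15 54 [47. 50. 52.]
-12 52 [43. 45. 48.]
-9 69 [19. 39. 43.]
-6 124 [ 7. 18. 36.]
-3 31 [7. 8. 9.]
0 12 [7. 7. 8.]
3 7 [6. 7. 8.]
6 12 [38. 39. 40.]
9 20 [40. 42. 45.]
12 21 [45. 47. 50.]
15 21 [50. 53. 54.]
18 36 [52. 53. 54.]
21 35 [52. 53. 55.]
24 167 [ 8. 29. 51.]
27 36 [6. 7. 9.]
30 37 [6. 7. 9.]
33 37 [6. 8. 8.]
36 50 [0. 2. 7.]
39 37 [0. 1. 2.]
42 37 [1. 1. 2.]
y [-0.0548  0.0537]
neg [-0.0006 -0.0183]
pos [-0.0086  0.0189]
```

View pics/h3.png

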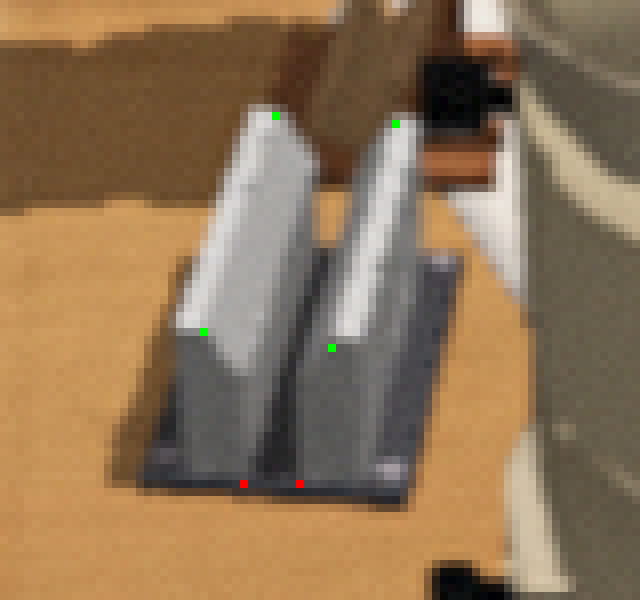

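The holder model overlays the lip edges to about 1 mm (crop (203,330), (332,347)), and the plate pose in hand agrees with the top view. Moving above the slot.

```bash
python3 -m jog '[[0,0,0,-0.01,0,0,1],[0,0,0,-0.02,-0.003,0.003,1],[0,0,0,-0.02,-0.003,0.003,1],[0,0,0,-0.02,-0.003,0.003,1],[0,0,0,-0.02,-0.003,0.003,1],[0,0,0,-0.02,-0.003,0.004,1],[0,0,0,-0.02,-0.003,0.005,1],[0.003,0,0.003,-0.012,-0.004,0.005,1],[0,0,0,0,0,0,1],[0,0,0,0,0,0,1]]'
python3 - <<'E'
from h import *
print("edge in holder",(edge()-Hc)@frame(yh,0))
for n in("top","side"):
    p,W=cloud(n)
    l,t=(240,120) if n=="top" else (230,110)
    cv2.imwrite(f"pics/{n}4.png",cv2.resize(p[t:t+150,l:l+200],None,fx=4,fy=4,interpolation=cv2.INTER_CUBIC))
delta(Hc+np.array([0,0,.042])+frame(yh,t20)[:,2]*SG,toolR(frame(yh,t20)))
E
```

```text
time_s: 9.8
position: [0.494, 0.0057, 0.1389]
tool_rot: [[0.221, 0.915, -0.336], [0.975, -0.208, 0.075], [-0.001, -0.345, -0.939]]
wrist_force: [0.3, -0.0, -0.2]
gripper_width: 0.0089
edge in holder [-0.0013  0.0004  0.0838]
rotvec [-0.0024  0.0012  0.0017] shift(cur tool) [-0.0011  0.0153  0.0389] shift(target tool) [-0.0011  0.0152  0.0389] target [0.4951 0.005  0.0973]
```

View pics/side4.png

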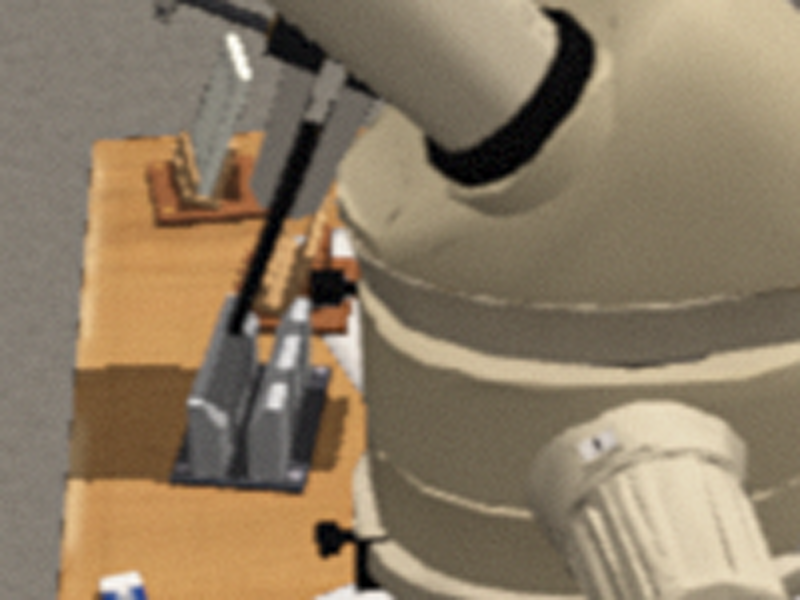

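View pics/top4.png

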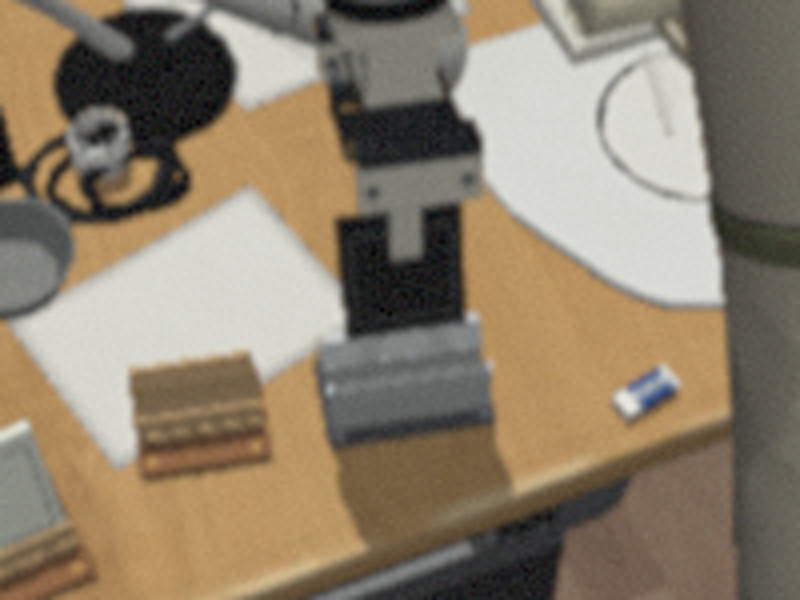

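Plate is held over the slot middle, tilted 20° (the lower edge is at about (400,325) in the top crop, between the lips). Lowering straight down.

```bash
python3 -m jog '[[0,0,0,0,0.002,0.005,1],[0,0,0,0,0.002,0.005,1],[0,0,0,-0.001,0.002,0.005,1],[0,0,0,0,0.002,0.005,1],[0,0,0,0,0.002,0.005,1],[0,0,0,0,0.002,0.005,1],[0,0,0,0,0.002,0.005,1],[0,0,0,0,0.0015,0.004,1],[0,0,0,0,0,0,1],[0,0,0,0,0,0,1]]'
python3 - <<'E'
from h import *
print("edge in holder",(edge()-Hc)@frame(yh,0))
for n in("side",):
    p,W=cloud(n)
    l,t=(230,110)
    cv2.imwrite(f"pics/{n}5.png",cv2.resize(p[t:t+150,l:l+200],None,fx=4,fy=4,interpolation=cv2.INTER_CUBIC))
E
```

```text
time_s: 10.9
position: [0.4947, 0.004, 0.097]
tool_rot: [[0.221, 0.915, -0.337], [0.975, -0.208, 0.075], [-0.001, -0.345, -0.939]]
wrist_force: [0.5, 0.0, -0.1]
gripper_width: 0.0085
edge in holder [-0.0003 -0.0012  0.0418]
```

View pics/side5.png

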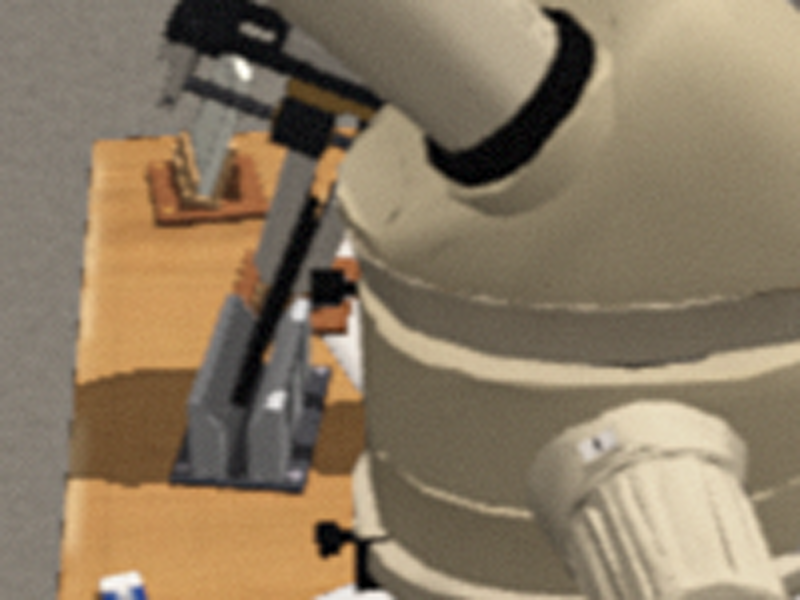

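```bash
python3 -m jog '[[0,0,0,0,0.0007,0.0019,1],[0,0,0,0,0.0007,0.0019,1],[-0.04,0,0,0,-0.0024,0,1],[-0.04,0,0,0,-0.0024,0,1],[-0.04,0,0,0,-0.0024,0,1],[-0.04,0,0,0,-0.0024,0,1],[-0.04,0,0,0,-0.0024,0,1],[-0.04,0,0,0,-0.0024,0,1],[-0.04,0,0,0,-0.0024,0,1],[-0.04,0,0,0,-0.0024,0,1]]'
python3 - <<'E'
from h import *
print("edge in holder",(edge()-Hc)@frame(yh,0))
delta(Hc+np.array([0,0,.036])+frame(yh,0)[:,2]*SG,toolR(frame(yh,0)))
E
```

```text
time_s: 11.95
position: [0.4764, 0.0082, 0.0972]
tool_rot: [[0.221, 0.975, -0.03], [0.975, -0.221, 0.006], [-0.001, -0.03, -1.0]]
wrist_force: [-1.1, -0.7, -1.3]
gripper_width: 0.0087
edge in holder [-0.0006 -0.0011  0.0384]
rotvec [-0.0301  0.0012  0.0007] shift(cur tool) [ 0.0011 -0.0011  0.0024] shift(target tool) [ 0.0011 -0.0012  0.0024] target [0.4755 0.0095 0.0948]
```

```bash
python3 -m jog '[[-0.03,0,0,0,-0.0012,0,1],[0,0,0,0.001,0,0,1],[0,0,0,0,0,0.004,1],[0,0,0,0,0,0.004,1],[0,0,0,0,0,0.004,1],[0,0,0,0,0,0.004,1],[0,0,0,0,0,0.003,1],[0,0,0,0,0,0.003,1],[0,0,0,0,0,0.003,1],[0,0,0,0,0,0.002,1]]'
python3 - <<'E'
from h import *
print("edge in holder",(edge()-Hc)@frame(yh,0))
for n in("top","side"):
    p,W=cloud(n)
    l,t=(240,120) if n=="top" else (230,110)
    cv2.imwrite(f"pics/{n}6.png",cv2.resize(p[t:t+150,l:l+200],None,fx=4,fy=4,interpolation=cv2.INTER_CUBIC))
E
```

```text
time_s: 12.95
position: [0.4755, 0.0094, 0.0697]
tool_rot: [[0.221, 0.975, -0.002], [0.975, -0.221, -0.001], [-0.002, -0.002, -1.0]]
wrist_force: [-0.0, -0.5, -0.6]
gripper_width: 0.0089
edge in holder [-0.0001 -0.0002  0.0109]
```

View pics/side6.png

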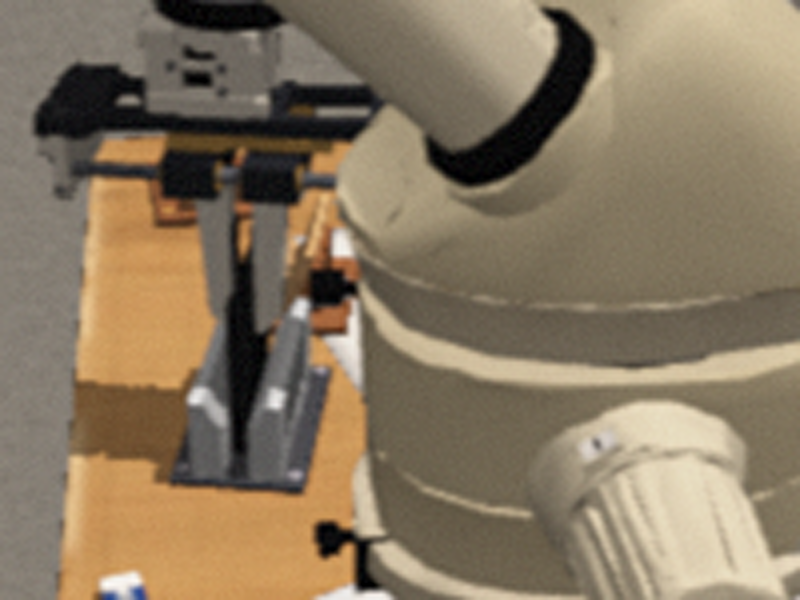

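Plate upright inside the slot, about 5 mm above the floor, with next to no contact force. Lowering to contact.

```bash
python3 -m jog '[[0,0,0,0,0,0.001,1],[0,0,0,0,0,0.001,1],[0,0,0,0,0,0.001,1],[0,0,0,0,0,0.001,1],[0,0,0,0,0,0.0005,1],[0,0,0,0,0,0.0005,1],[0,0,0,0,0,0,1],[0,0,0,0,0,0,1],[0,0,0,0,0,0,1],[0,0,0,0,0,0,1]]'
```

```text
time_s: 14.05
position: [0.4755, 0.0093, 0.0652]
tool_rot: [[0.221, 0.975, -0.002], [0.975, -0.221, -0.001], [-0.001, -0.002, -1.0]]
wrist_force: [-0.3, -0.8, 4.4]
gripper_width: 0.0087
```

```bash
python3 -m jog '[[0,0,0,0,0,0,0.9],[0,0,0,0,0,0,0.8],[0,0,0,0,0,0,0.7],[0,0,0,0,0,0,0.6],[0,0,0,0,0,0,0.6],[0,0,0,0,0,0,0.6],[0,0,0,0,0,-0.005,0.6],[0,0,0,0,0,-0.01,0.6],[0,0,0,0,0,-0.01,0.6],[0,0,0,0,0,-0.015,0.6]]'; python3 -m jog '[[0,0,0,0,0,-0.02,0.6],[0,0,0,0,0,-0.02,0.6],[0,0,0,0,0,-0.02,0.6],[0,0,0,0,0,-0.02,0.6],[0,0,0,0,0,-0.02,0.6],[0,0,0,0,0,-0.02,0.6],[0,0,0,0,0,0,0.6],[0,0,0,0,0,0,0.6],[0,0,0,0,0,0,0.6],[0,0,0,0,0,0,0.6]]'
python3 - <<'E'
from h import *
H=frame(yh,0)
for n in("top","side"):
    p,W=cloud(n)
    l,t=(190,120) if n=="top" else (230,110)
    cv2.imwrite(f"pics/{n}7.png",cv2.resize(p[t:t+150,l:l+200],None,fx=4,fy=4,interpolation=cv2.INTER_CUBIC))
    L=(W-Hc)@H;m=(abs(L[...,0])<.015)&(abs(L[...,1])<.06)&(L[...,2]>.056)&(L[...,2]<.115)
    q=L[m];print(n,len(q),np.percentile(q,[1,50,99],axis=0),np.polyfit(q[:,2],q[:,0],1),np.polyfit(q[:,1],q[:,0],1))
    # white plate
    print(vision.boxes_of(n,"white_plate")[:1],vision.boxes_of(n,"black_plate")[:1])
E
```

```text
time_s: 15.05
position: [0.4754, 0.0094, 0.1059]
tool_rot: [[0.221, 0.975, -0.002], [0.975, -0.221, -0.001], [-0.001, -0.002, -1.0]]
wrist_force: [-0.5, 0.2, 0.5]
gripper_width: 0.0372
time_s: 16.05
position: [0.4753, 0.0095, 0.2244]
tool_rot: [[0.221, 0.975, -0.004], [0.975, -0.221, -0.001], [-0.002, -0.003, -1.0]]
wrist_force: [0.2, -0.6, -0.3]
gripper_width: 0.037
top 343 [[-0.008  -0.0393  0.0566]
 [-0.0043  0.0006  0.0826]
 [ 0.0038  0.0397  0.0991]] [ 0.075  -0.0099] [-0.0017 -0.0038]
[{'extent': [217.6, 226.6, 253.8, 262.6], 'p': 0.89}] [{'extent': [324.4, 196.8, 356.1, 213.1], 'p': 0.82}]
side 269 [[-0.0058 -0.0406  0.0568]
 [ 0.0019 -0.0159  0.0851]
 [ 0.0034  0.0387  0.0982]] [-0.0614  0.0056] [0.0263 0.0008]
[{'extent': [283.7, 120.8, 292.5, 158.1], 'p': 0.74}] [{'extent': [291.4, 171.1, 298.2, 227.5], 'p': 0.88}]
```

View pics/side7.png

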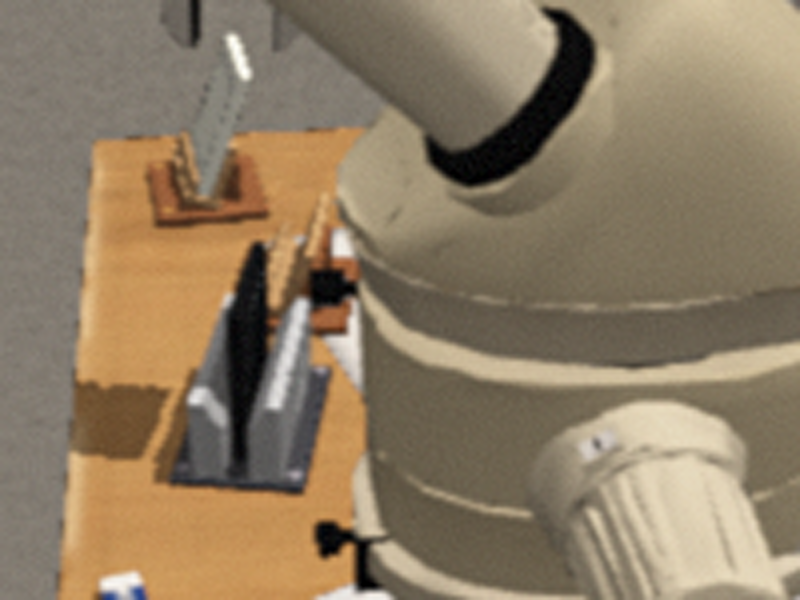

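View pics/top7.png

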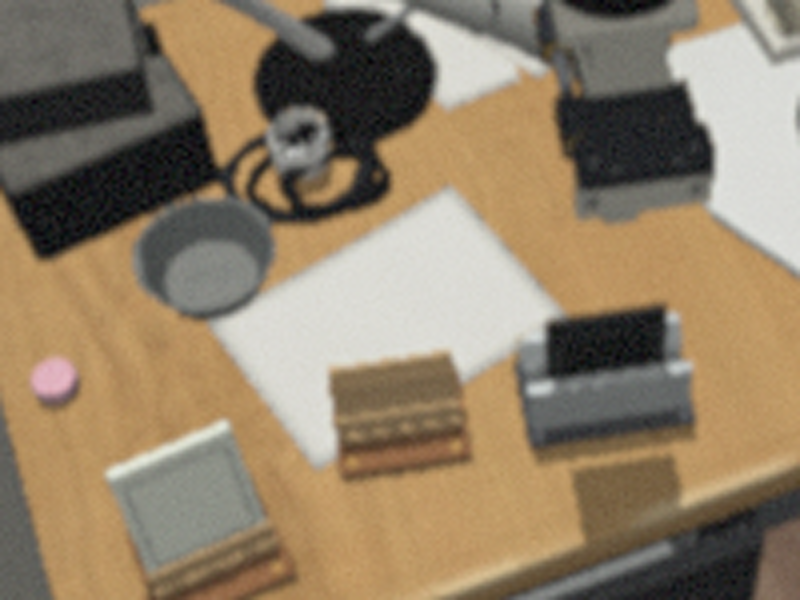

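The black plate stands upright in the slot, its top at z ≈ 0.097 (0.096 expected on the floor) and centred within 1 mm along y. The white plate has not moved and the gripper is clear.

```bash
python3 -c "
from station import ticket
print(ticket.sign_off())"
```

```text
the job is handed in; nothing more can be done
None
```

The black plate is standing in the slot of the aluminium holder, and the job is handed in at about 16 s of the 54 s allowed. I lifted the plate out along its lean and lowered its edge between the lips at about 20° tilt (edge height 0.042 m, then 0.038 m). I then straightened it and lowered it until it met the slot floor with about 4 N, released it and backed the gripper off upward.

**Final checks:**
- **Position:** the plate's top is at z ≈ 0.097–0.099 m, against 0.096 m expected when it rests on the floor. Its middle is within about 1 mm of the slot's middle along the slot.
- **Tilt:** at most about 4° from upright. The two cameras disagreed slightly, with slopes of +0.075 and −0.06; both are well within the 10° limit.
- **White plate:** still in its stand, at the same place in the pictures to within about 3 pixels.
- **Gripper:** clear of everything, about 12 cm above the plate, with no wrist force beyond noise.

One move fell short: joint 6 reached its limit while I was tilting the tool high up. I finished the tilt lower down, and it had no effect on the result. The microscope was never found by the trained networks, so I located it from the depth readings.

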